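Make up a lifting-eye kit and a rod-joining kit

TASK

Make up two kits in the red compartment trays. The three-compartment tray is for the lifting-eye kit: lay the long hex bolt down in its long trough and put the eye nut and the larger hex nut one in each of its two square compartments. The two-compartment tray is for the rod-joining kit: lay the short hex bolt and the coupling nut down in it, one to a compartment; leave the small nut, the shaft collar and the label roll where they are.

Things in the scene. Friction and masses are not known exactly. Their poses are not given: they have to be found in the camera images.
- tray_three: The larger red plastic kit tray, fixed to the bench, open on top, three compartments, 196 x 172 mm (x, y), walls and dividers 22 mm high and 4 mm thick, floor 3 mm thick. Origin: centre of its underside, z up. Its long trough, 188 x 75 mm inside and running along the tray's x, is centred at (0, +44.5) mm; its two nearly square compartments, each 92 x 85 mm inside (x, y), are centred at (-48, -39.5) and (+48, -39.5) mm. It may lie on the robot's left or right.
- tray_two: The smaller red plastic kit tray, fixed to the bench, open on top, two equal compartments, 182 x 108 mm (x, y), walls and divider 22 mm high and 4 mm thick, floor 3 mm thick. Origin: centre of its underside, z up. The compartments, each 85 x 100 mm inside (x, y), are centred at (-44.5, 0) and (+44.5, 0) mm. It lies on the other side from the larger tray.
- long_bolt: Long steel hex bolt lying down, 122 mm long in all: head 30 mm across flats and 12.5 mm thick, shank 20 mm in diameter and 110 mm long. Origin: on its axis, midway along the whole length, about 13 mm above what it lies on. Its x axis runs along the bolt from head to tip (head at -x; it dips 2.6 degrees to the tip). It balances 7 mm from the origin towards the head. 0.36 kg.
- short_bolt: Short steel hex bolt lying down, 62 mm long in all: the same head, shank 20 mm in diameter and 50 mm long. Origin: on its axis, midway along the whole length, about 13 mm above what it lies on. Its x axis runs along the bolt from head to tip (head at -x, filling x = -31 to -19 mm; it dips 6 degrees to the tip). 0.22 kg.
- hex_nut: The larger steel hex nut, lying flat, 30 mm across flats, 16 mm high, bore 20 mm. Origin: its centre, 8 mm above what it lies on. z up along the bore; flats face +x and -x, and every 60 degrees from there. 65 g.
- coupling_nut: Steel coupling nut: a long hexagonal bar nut lying on one of its flats, 30 mm across flats, 60 mm long, no head. Origin: its centre, 15 mm above what it lies on. x along its length; seen from above its left and right sides are corners, 35 mm apart at mid-height (edges along x). 0.21 kg.
- eye_nut: Steel lifting eye nut standing upright: a round boss 40 mm in diameter and 17 mm high with an upright ring on it, ring 72 mm outside, 40 mm inside, of 16 mm round bar; 75 mm high in all. Origin: centre of the ring, 39 mm above what it stands on. z up; the ring lies in its x-z plane, so it is 16 mm thick along y. 0.42 kg.
- small_nut: Small steel hex nut, 19 mm across flats, 10 mm high. Not wanted: stays where it is. Origin: its centre.
- shaft_collar: Round steel shaft collar, 40 mm outside, 20 mm bore, 15 mm high. Not wanted: stays where it is. Origin: centre of its underside.
- label_roll: Roll of white paper labels lying flat, 53 mm in diameter, 28 mm high. Not wanted: stays where it is. Origin: centre of its underside.
Not all that is in view belongs to the job. Leave any blue or orange look-alike of the short_bolt alone.

How it is judged:
By the outcome, as a careful person would: the job done as asked, in the order asked, and still so for the second after the job is handed in, with the robot touching nothing.
It also fails if it takes over 134 s, if anything falls off the work surface, if the arm or the gripper's body presses on something with over 40 N, if the wrist force passes 120 N, or if a joint passes its speed limit or range.

ROBOT

A 6-joint arm with a two-finger parallel gripper is mounted at the origin on the work surface. World frame = base frame: x ahead of the robot, y to its left, z up, the work surface at z = 0. Lengths are in mm, angles in rad, forces in N, time in s.
With the tool pointing down it reaches from about 350 to 975 mm from the base axis. Payload 7.1 kg.
Tool frame: the origin (TCP) lies between the finger pads; the fingertips stand 17 mm ahead of it and the grasp point (between the pads) lies 2 mm behind it (tip_reach is the y of the fingertips in the tool frame, in mm); y points along the fingers, x is the direction in which the jaws open and shut, and the axes are right-handed (so a half turn about y gives the same grasp; the last joint's range is limited). The gripper opens to 88 mm and grips with 3 to 60 N. Pads are 20 mm wide; open, the fingers measure 115 mm over their backs; the gripper's body (75 mm by 178 mm) begins 61 mm behind the grasp point.
Start: joints at [-0.019, 0.423, 1.63, -0, 1.089, -0.019], TCP at [624.984, 0.026, 239.675] pointing down, gripper open.
Joint ranges: [-3, 3], [-0.9, 2.11], [0.09, 2.58], [-1.31, 4.45], [0.11, 2.69], [-2.54, 2.54]. Speed limits (rad/s): [2.39, 2.39, 3.01, 3.14, 3.14, 3.14].

INTERFACE

Orientations are given as a rotation vector (axis times angle).
In Python, from workcell import get_obs, get_image, camera_model, close_job, silhouettes, tip_of, tip_reach gives the robot as it stands. The module is installed in compiled form; this text tells all that it offers.
- The arm moves only by the tool arm_command, never from a script. Its argument "targets" is a list of rows, each a list of 4 numbers: the shift along the tool's x, y, z in mm, then the turn about the tool's y in rad. A call has 1 to 20 rows; each row shifts and turns the commanded pose from where the row before left it, along the tool's axes as they then stand; what a row does not reach is not made up. A row lasts 1/12 s, in which the tool goes at most 41.7 mm and 7.16 degrees, less where a joint would pass 70% of its speed; a pose out of reach is approached as far as the arm can. A call is refused whole if a number of a shift passes 41.7 or a number of a turn 0.125, either way. A call with a gripper value outside its range is refused whole. "gripper" is the opening in per cent of the stroke, from 0 (shut) to 100 (fully open), set as the call begins (left out, the last holds). The fingers move at their own pace and stop on an object; the grip force is fixed at half the most. Time passes only in rows, so rows that do not move let the fingers close. It gives the time, the measured TCP pose, the force and the opening at its end, in the units of the state.
- get_obs(): the state, without advancing time (a new reading comes with each control period).
- get_image(name): name is "scene" or "side" or "wrist"; returns the picture (400x640x3 uint8, blue, green, red); there is no depth.
- camera_model(name): a dict with "mtx" (3x3 intrinsics, pixels), "position" and "orientation" of the camera in the world. Camera axes: x right, y up, looking along -z (the intrinsics and any distortion apply to the point x, -y, -z); pixel columns grow to the right and rows downward; lengths in mm; the calibration is good to about 2 mm. A picture is of the moment at which its call begins: read the wrist's pose just before it. camera_model takes no time and is no camera call; for the wrist camera it gives the pose at the moment of the call.
- close_job(): hands the job in, once; it reports no verdict.
Trained networks look in the newest picture that a camera, given by its name, has taken for a name from the list of things; names that differ only in an ending like _2 or _b are one class to them, and where a whole thing is asked for, a point or a joint stands for the part that bears it (a point fixed in the world has none). Each returns a list of dicts, best first, with "conf" (0 to 1); they miss things now and then, are a little off and sometimes report something else, mostly with a low value. They report only what shows in the picture. A call takes as long as a camera call. They do not tell look-alikes from the thing itself.
- silhouettes(camera, thing): "pixels" (400x640 bool, what is visible of it) and "at" ([column, row] in pixels, amid what is visible of it).
- tip_of(camera, thing): "at" ([column, row] in pixels: a listed point, or the origin of a listed thing).
The state is a dict: "t": time; "qpos": joint angles; "qvel": joint speeds; "joint_torque": joint torques, N m; "ee_pos": TCP position; "orientation": TCP orientation; "ft_force": force on the tool from outside, world axes, zero at the start; "moment": the same for the moment, N m; "width": finger opening in mm.
Only numpy, scipy, OpenCV 4.12 (cv2) and the standard library are available. Lean on these libraries where they do the work, as an engineer would, in place of code of your own. Each camera call takes 0.05 s, during which the arm holds its last target. There are 200 camera calls.

## Working session

There is one attempt and no reset: what is moved stays moved. The work goes in short steps, Python scripts to look and compute and a tool call to move; the robot and the scene stay as the last step left them, time stands still between calls to the robot, and variables do not carry over. Pictures are saved under pics/ and viewed, about 12 in all and at most 16, crops included, and the job is handed in when it is done.

Besides the shell and the picture viewer there is one more tool, called after ">>>" as name([rows], argument=value, ...), one row to a line, values as JSON. arm_command: Moves the arm, as the interface text tells. Its arguments: {"type":"object","properties":{"targets":{"type":"array","items":{"type":"array","items":{"type":"number"}}},"gripper":{"type":"number"}},"required":["targets"]}

```bash
mkdir -p pics; ls
python3 - <<'E'
from workcell import *
import cv2,numpy as np
np.set_printoptions(precision=3,suppress=True)
print(get_obs(), tip_reach if not callable(tip_reach) else '')
for n in ["scene","side","wrist"]:
    cv2.imwrite(f"pics/{n}0.png",get_image(n)); print(n,camera_model(n))
E
```

```text
pics
{'t': 0.0, 'qpos': array([-0.019,  0.424,  1.631, -0.   ,  1.089, -0.019]), 'qvel': array([ 0.   ,  0.   ,  0.   ,  0.001,  0.002, -0.001]), 'joint_torque': array([  0.001, -54.462, -27.367,   0.064,   0.023,  -0.   ]), 'ee_pos': array([624.467,   0.06 , 238.906]), 'orientation': array([-1.571,  0.001,  0.001]), 'ft_force': array([ 0.312, -0.022,  0.149]), 'moment': array([-0.01 ,  0.01 ,  0.006]), 'width': 88.18706258830785} 17.0
scene {'mtx': array([[427.168,   0.   , 320.493],
       [  0.   , 427.168, 197.77 ],
       [  0.   ,   0.   ,   1.   ]]), 'position': array([1406.594,  333.615,  719.241]), 'orientation': array([0.597, 0.922, 1.798])}
side {'mtx': array([[459.484,   0.   , 322.803],
       [  0.   , 459.484, 208.348],
       [  0.   ,   0.   ,   1.   ]]), 'position': array([169.889, 640.159, 729.672]), 'orientation': array([ 0.317, -1.102, -2.346])}
wrist {'mtx': array([[344.534,   0.   , 323.222],
       [  0.   , 344.534, 205.573],
       [  0.   ,   0.   ,   1.   ]]), 'position': array([625.607,  75.032, 383.544]), 'orientation': array([-0.278,  0.001, -0.   ])}
```

View pics/scene0.png

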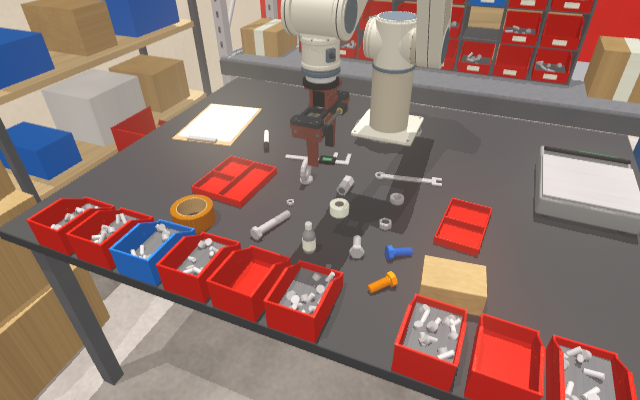

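View pics/side0.png

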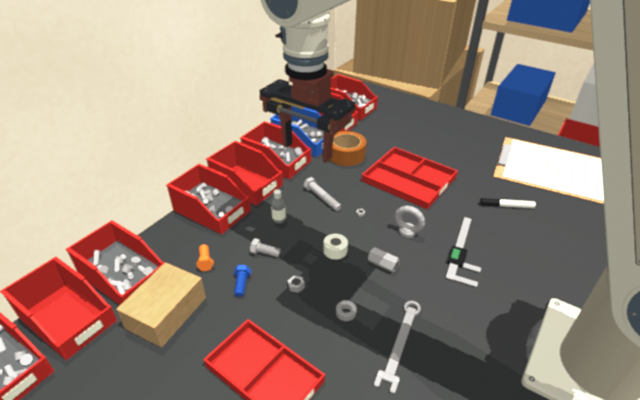

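View pics/wrist0.png

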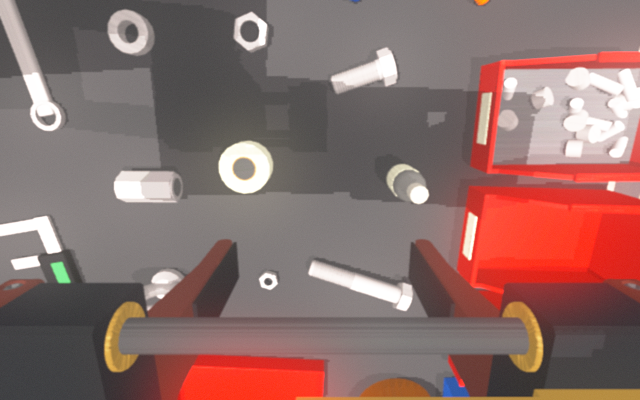

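```bash
cat > h.py <<'E'
import numpy as np,cv2
from scipy.spatial.transform import Rotation as Ro
from scipy.optimize import minimize
from workcell import *
np.set_printoptions(precision=2,suppress=True)
def proj(c,P):
    R=Ro.from_rotvec(c["orientation"]).as_matrix(); q=(P-c["position"])@R
    u=q*[1,-1,-1]; u=u@c["mtx"].T; return u[:,:2]/u[:,2:]
def plane(c,px,z):
    R=Ro.from_rotvec(c["orientation"]).as_matrix()
    d=np.linalg.inv(c["mtx"])@[px[0],px[1],1]; d=R@(d*[1,-1,-1])
    return c["position"]+d*(z-c["position"][2])/d[2]
def box(lx,ly,z0,z1):
    return np.array([[x,y,z] for x in(-lx/2,lx/2) for y in(-ly/2,ly/2) for z in(z0,z1)])
def prism(r,a,b,n,ph=0,ax='x'):
    t=np.arange(n)*2*np.pi/n+ph; e=[]
    for s in(a,b):
        e.append(np.c_[np.full(n,s),r*np.cos(t),r*np.sin(t)] if ax=='x' else np.c_[r*np.cos(t),r*np.sin(t),np.full(n,s)])
    return np.vstack(e)
def bolt(L,dip):
    # hex flat down: corners at +-y
    p=[prism(17.3,-L/2,-L/2+12.5,6),prism(10,-L/2,L/2,20)]
    R=Ro.from_euler('y',dip,degrees=True).as_matrix()
    return [q@R.T+[0,0,13] for q in p]
def ring():
    out=[prism(20,0,17,30,ax='z')]
    t=np.linspace(0,2*np.pi,25); f=np.arange(10)*2*np.pi/10
    def circ(a): return np.c_[(28+8*np.cos(f))*np.cos(a),8*np.sin(f),39+(28+8*np.cos(f))*np.sin(a)]
    return out+[np.vstack([circ(a),circ(b)]) for a,b in zip(t,t[1:])]
M={'long_bolt':bolt(122,2.6),'short_bolt':bolt(62,6),'hex_nut':[prism(17.3,0,16,6,np.pi/6,'z')],
 'coupling_nut':[prism(17.3,-30,30,6)+[0,0,15]],'eye_nut':ring(),
 'tray_three':[box(196,172,0,22)],'tray_two':[box(182,108,0,22)]}
def mask(c,parts,p,ss=4):
    x,y,th=p; R=Ro.from_euler('z',th).as_matrix()
    m=np.zeros((400,640),np.uint8)
    for q in parts:
        uv=proj(c,q@R.T+[x,y,0])
        h=cv2.convexHull(uv.astype(np.float32))
        cv2.fillConvexPoly(m,np.round(h*16).astype(np.int32),255,cv2.LINE_AA,4)
    return m/255.
def fit(name,views,p0s,zoff=0):
    # views: list of (cam, bool mask)
    parts=[q+[0,0,zoff] for q in M[name]]
    def cost(p):
        return np.mean([1-np.minimum(a,s).sum()/np.maximum(a,s).sum() for c,s in views for a in [mask(c,parts,p)]])
    best=None
    for p0 in p0s:
        s=np.array([p0]+[[p0[0]+8,p0[1],p0[2]],[p0[0],p0[1]+8,p0[2]],[p0[0],p0[1],p0[2]+.25]])
        r=minimize(cost,p0,method='Nelder-Mead',options=dict(initial_simplex=s,maxiter=120,xatol=.1,fatol=1e-4))
        if best is None or r.fun<best.fun: best=r
    return best.x,best.fun
E
python3 - <<'E'
from h import *
import pickle
D={}
for n in["scene","side","wrist"]:
    get_image(n);c=camera_model(n)
    for k in M:
        r=silhouettes(n,k); D[n,k]=r
        print(n,k,[(round(q['conf'],2),np.round(q['at']),int(q['pixels'].sum()),np.round(plane(c,q['at'],15)[:2])) for q in r])
    D[n]=c
pickle.dump(D,open('D0.pkl','wb'))
im=np.hstack([cv2.resize(cv2.imread('pics/side0.png')[140:215,355:465],(400,273),interpolation=cv2.INTER_CUBIC),cv2.resize(cv2.imread('pics/side0.png')[230:305,190:300],(400,273),interpolation=cv2.INTER_CUBIC)])
cv2.imwrite('pics/crop1.png',im)
E
```

```text
scene long_bolt []
scene short_bolt [(0.84, array([383., 284.]), 328, array([765., 201.])), (0.53, array([355., 246.]), 192, array([672., 106.]))]
scene hex_nut []
scene coupling_nut [(0.78, array([344., 187.]), 192, array([449.,  -6.])), (0.73, array([339., 207.]), 321, array([543.,  13.]))]
scene eye_nut [(0.71, array([304., 171.]), 215, array([ 412., -152.]))]
scene tray_three [(0.77, array([232., 180.]), 2656, array([ 539., -329.]))]
scene tray_two [(0.81, array([466., 227.]), 2284, array([499., 341.]))]
side long_bolt [(0.66, array([318., 193.]), 380, array([ 679., -124.]))]
side short_bolt [(0.84, array([205., 261.]), 310, array([747., 207.])), (0.8, array([264., 247.]), 272, array([670., 105.])), (0.65, array([241., 275.]), 343, array([656., 195.]))]
side hex_nut [(0.6, array([295., 286.]), 170, array([547., 157.]))]
side coupling_nut [(0.63, array([382., 260.]), 472, array([435.,  -7.])), (0.49, array([334., 249.]), 501, array([539.,  23.]))]
side eye_nut [(0.65, array([410., 224.]), 567, array([ 433., -145.])), (0.34, array([294., 284.]), 218, array([552., 154.]))]
side tray_three [(0.82, array([411., 176.]), 3283, array([ 515., -324.]))]
side tray_two [(0.66, array([258., 370.]), 5872, array([489., 341.]))]
wrist long_bolt [(0.9, array([366., 283.]), 1899, array([ 677., -126.]))]
wrist short_bolt [(0.69, array([370.,  73.]), 1329, array([672., 108.])), (0.36, array([481.,   1.]), 33, array([776., 172.]))]
wrist hex_nut [(0.7, array([258.,  30.]), 736, array([563., 148.]))]
wrist coupling_nut []
wrist eye_nut [(0.55, array([161., 284.]), 679, array([ 433., -127.]))]
wrist tray_three [(0.77, array([254., 375.]), 5842, array([ 537., -259.]))]
wrist tray_two [(0.43, array([371.,  74.]), 1468, array([674., 108.]))]
```

View pics/crop1.png

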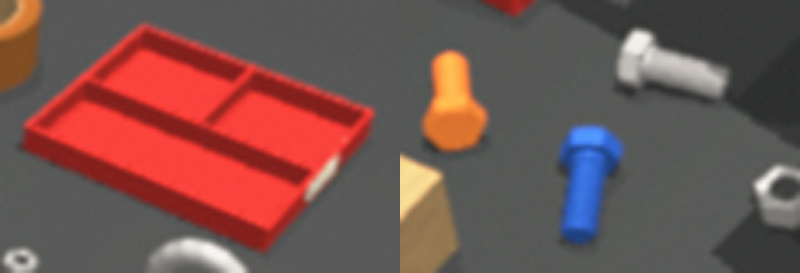

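The left crop shows the large tray with its trough towards the robot's left (+y). The right crop shows the grey short bolt at side (264,247) between the orange (205,261) and blue (241,275) look-alikes.

Candidates (side view pixels):
- **Short bolt:** grey (264,247), orange (205,261), blue (241,275). I choose the grey one.
- **Hex nut:** (295,286), small nut (361,212), collar (346,310). I choose (295,286).
- **Coupling nut:** (382,260), label roll (335,247). I choose (382,260).

Run:
```python
from h import *
import pickle
D=pickle.load(open('D0.pkl','rb'))
near={'long_bolt':(679,-124),'short_bolt':(670,106),'hex_nut':(558,150),'coupling_nut':(440,-6),'eye_nut':(425,-148),'tray_three':(525,-327),'tray_two':(494,341)}
use={'tray_three':['scene','side'],'tray_two':['scene','side'],'eye_nut':['scene','side']}
res={}
for k,n in near.items():
    V=[]
    for v in use.get(k,['scene','side','wrist']):
        c=D[v]
        for q in D[v,k]:
            if np.hypot(*(plane(c,q['at'],15)[:2]-n))<40: V.append((c,q['pixels'],v));break
    ths=np.arange(4)*np.pi/2 if 'bolt' in k else np.arange(3)*np.pi/3 if k in('coupling_nut','eye_nut') else [0,.25] if k=='hex_nut' else [0,.3,-.3,1.57]
    p,f=fit(k,[v[:2] for v in V],[(n[0],n[1],t) for t in ths]); res[k]=p
    print(k,p,round(f,3),[v[2] for v in V],'single:',[fit(k,[v[:2]],[p])[0] for v in V])
    if 'bolt' in k: print('  flip cost',fit(k,[v[:2] for v in V],[(p[0],p[1],p[2]+np.pi)])[1])
pickle.dump(res,open('R0.pkl','wb'))
ims=[]
for v,(x0,x1,y0,y1) in {'side':(180,480,140,400),'wrist':(100,430,0,340)}.items():
    im=cv2.imread(f'pics/{v}0.png')
    im=cv2.resize(im,None,fx=2,fy=2)
    for k,p in res.items():
        m=np.zeros((400,640));m=mask(D[v],M[k],p); m=cv2.resize((m>.5).astype(np.uint8),None,fx=2,fy=2)
        cs,_=cv2.findContours(m,0,1); cv2.drawContours(im,cs,-1,(0,255,0),1)
    im=im[2*y0:2*y1,2*x0:2*x1]; ims.append(cv2.resize(im,(int(im.shape[1]*420/im.shape[0]),420)))
im=np.hstack(ims)[:, :]; im=cv2.resize(im,None,fx=min(1,800/im.shape[1]),fy=min(1,800/im.shape[1])); cv2.imwrite('pics/ov1.png',im)
```

```text
long_bolt [ 667.44 -125.5     2.82] 0.134 ['side', 'wrist'] single: [array([ 667.27, -125.42,    2.82]), array([ 667.44, -125.5 ,    2.82])]
  flip cost 0.24092790585368568
short_bolt [664.43 105.57   3.44] 0.266 ['scene', 'side', 'wrist'] single: [array([662.  , 104.71,   3.48]), array([665.08, 105.93,   3.59]), array([664.44, 105.57,   3.44])]
  flip cost 0.3786965628016115
hex_nut [554.89 146.06   0.75] 0.339 ['side', 'wrist'] single: [array([554.17, 145.01,   0.64]), array([554.74, 146.  ,   0.87])]
coupling_nut [433.29 -10.21  -0.01] 0.164 ['scene', 'side'] single: [array([432.64,  -9.57,  -0.03]), array([433.29, -10.21,  -0.01])]
eye_nut [ 434.97 -134.51    3.35] 0.263 ['scene', 'side'] single: [array([ 427.8 , -137.21,    3.4 ]), array([ 434.7 , -134.28,    3.15])]
tray_three [ 522.72 -328.6    -0.06] 0.057 ['scene', 'side'] single: [array([ 522.44, -328.51,   -0.06]), array([ 522.72, -328.6 ,   -0.06])]
tray_two [483.34 334.9   -0.08] 0.042 ['scene', 'side'] single: [array([483.16, 334.33,  -0.07]), array([483.37, 336.41,  -0.09])]
```

View pics/ov1.png

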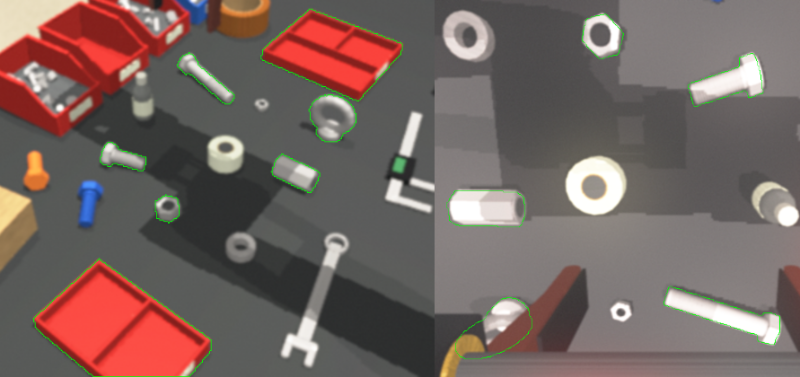

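The outlines fit well, so I'm moving over the long bolt first.

```bash
cat > go.py <<'E'
import sys
from h import *
def phi():
    R=Ro.from_rotvec(get_obs()["orientation"]).as_matrix(); return np.arctan2(R[1,0],R[0,0])
def go(x,y,z,ph=None):
    o=get_obs();R=Ro.from_rotvec(o["orientation"]).as_matrix();f=phi()
    d=R.T@(np.array([x,y,z])-o["ee_pos"]); print('t',round(o['t'],1),'at',o['ee_pos'],'phi',round(f,3),'q6',round(o['qpos'][5],2),'w',round(o['width'],1),'shift',d,'n@30',np.ceil(np.linalg.norm(d)/30))
    if ph is not None:
        e=(ph-f+np.pi)%(2*np.pi)-np.pi; print('turn after',round(-e,3),'half-turn alt',round(-(e-np.sign(e)*np.pi),3))
        c,s=np.cos(ph),np.sin(ph);g=np.array([x,y,z])-o['ee_pos'];print('shift if turned first',np.array([c*g[0]+s*g[1],-g[2],-s*g[0]+c*g[1]]))
if __name__=='__main__': go(*map(float,sys.argv[1:]))
E
python3 go.py 674 -128 120 1.25
```

```text
t 1.4 at [625.     0.02 239.69] phi -0.0 q6 -0.02 w 87.7 shift [  49.    119.69 -128.02] n@30 7.0
turn after -1.25 half-turn alt 1.892
shift if turned first [-106.04  119.69  -86.87]
```

>>> arm_command([
  [4, 10, -11, -0.1],
  [0, 0, 0, -0.125],
  [0, 0, 0, -0.125],
  [0, 0, 0, -0.125],
  [0, 0, 0, -0.125],
  [0, 0, 0, -0.125],
  [0, 0, 0, -0.125],
  [0, 0, 0, -0.125],
  [0, 0, 0, -0.125],
  [0, 0, 0, -0.125],
  [0, 0, 0, -0.025],
  [0, 0, 0, 0],
], gripper=60)

```text
t: 2.35
ee_pos: [629.0, -11.0, 229.7]
orientation: [-1.345, -0.968, 0.968]
ft_force: [0.7, 0.6, -0.3]
width: 52.7
```

```bash
python3 go.py 674 -128 120 1.25
```

```text
t 2.4 at [628.99 -10.96 229.66] phi 1.248 q6 -1.28 w 52.7 shift [-96.74 109.65 -79.79] n@30 6.0
turn after -0.002 half-turn alt 3.14
shift if turned first [-96.87 109.66 -79.62]
```

>>> arm_command([
  [-10, 11, -8, 0],
  [-20, 22, -16, 0],
  [-20, 22, -16, 0],
  [-20, 22, -16, 0],
  [-17, 22, -16, 0],
  [-10, 11, -8, 0],
  [0, 0, 0, 0],
  [0, 0, 0, 0],
])

```text
t: 3.02
ee_pos: [673.8, -128.7, 118.8]
orientation: [-1.343, -0.967, 0.968]
ft_force: [0.8, 0.6, 0.7]
width: 52.5
```

```bash
cat > look.py <<'E'
import sys
from go import *
# look.py thing x y th [zoff]: fit in the wrist view from guess
def look(k,x,y,th,pic=None,zoff=0,ths=(0,)):
    c=camera_model('wrist');im=get_image('wrist');V=[]
    for q in silhouettes('wrist',k):
        w=plane(c,q['at'],15)[:2]; print(round(q['conf'],2),np.round(q['at']),w,q['pixels'].sum())
        if np.hypot(*(w-[x,y]))<40: V.append((c,q['pixels']))
    if V:
        for t in ths: print(k,*fit(k,V[:1],[(x,y,th+t)],zoff))
        p=fit(k,V[:1],[(x,y,th+t) for t in ths],zoff)[0]
    else: p=(x,y,th)
    if pic:
        m=(mask(c,[q+[0,0,zoff] for q in M[k]],p)>.5).astype(np.uint8);cs,_=cv2.findContours(m,0,1);cv2.drawContours(im,cs,-1,(0,255,0),1);cv2.imwrite('pics/'+pic,im)
    return p
E
python3 -c "
from look import *
print(get_obs()['ee_pos'])
look('long_bolt',667.4,-125.5,2.82,'lb.png')"
```

```text
[ 673.77 -128.72  118.81]
0.95 [324. 206.] [ 671.33 -126.67] 4749
long_bolt [ 667.66 -125.75    2.83] 0.07674766697722724
```

View pics/lb.png

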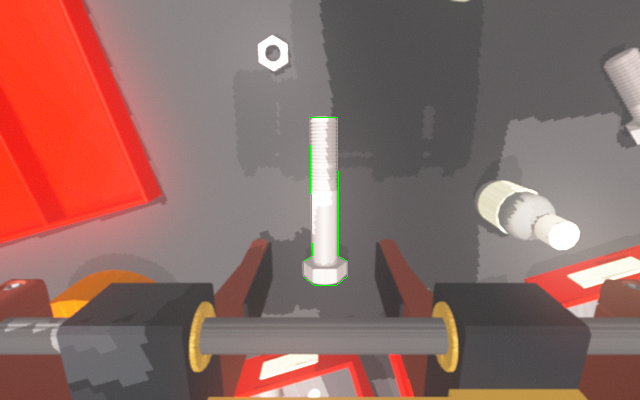

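The long bolt lies upright in view from (322,117) to (325,283), squarely between the fingers. The bottle's base is near (500,205). I'll check the bottle's height before going down.

```bash
python3 -c "
from go import *
s=camera_model('side');c=camera_model('scene')
b=plane(c,(309,249),0);b2=plane(s,(279,220),0);print('bottle base',b,b2)
for z in (60,75,90,105): print(z,proj(c,np.array([[*b[:2],z]])),proj(s,np.array([[*b2[:2],z]])))
go(674.3,-127.9,20)"
```

```text
bottle base [709.13  -0.92   0.  ] [708.02   1.07   0.  ]
60 [[308.32 230.35]] [[277.68 200.55]]
75 [[308.14 225.49]] [[277.34 195.47]]
90 [[307.96 220.53]] [[276.99 190.29]]
105 [[307.78 215.49]] [[276.63 185.02]]
t 3.1 at [ 674.56 -127.55  120.67] phi 1.25 q6 -1.45 w 53.1 shift [ -0.45 100.67   0.23] n@30 4.0
```

>>> arm_command([
  [0, 15, 0, 0],
  [0, 28, 0, 0],
  [0, 28, 0, 0],
  [0, 18, 0, 0],
  [0, 8, 0, 0],
  [0, 3, 0, 0],
  [0, 0, 0, 0],
])

```text
t: 3.7
ee_pos: [674.4, -127.6, 19.6]
orientation: [-1.344, -0.97, 0.97]
ft_force: [-0.4, 0.3, -0.2]
width: 52.7
```

>>> arm_command([
  [0, 0, 0, 0],
  [0, 0, 0, 0],
  [0, 0, 0, 0],
  [0, 0, 0, 0],
  [0, 0, 0, 0],
  [0, 0, 0, 0],
  [0, 0, 0, 0],
  [0, 0, 0, 0],
  [0, -6, 0, 0],
  [0, -12, 0, 0],
  [0, -20, 0, 0],
  [0, -25, 0, 0],
  [0, -25, 0, 0],
  [0, -12, 0, 0],
  [0, 0, 0, 0],
], gripper=0)

```text
t: 4.95
ee_pos: [676.2, -128.7, 123.4]
orientation: [-1.348, -0.974, 0.967]
ft_force: [1.0, 0.2, -3.3]
width: 19.5
```

```bash
python3 -c "
from look import *
# trough centre in world
p=(522.7,-328.6,-.06)
def tw(x,y): 
    c,s=np.cos(p[2]),np.sin(p[2]);return np.array([p[0]+c*x-s*y,p[1]+s*x+c*y])
for a in((0,44.5),(-48,-39.5),(48,-39.5)): print(a,tw(*a))
g=tw(7,44.5); go(*g,120,1.51)"
```

```text
(0, 44.5) [ 525.37 -284.18]
(-48, -39.5) [ 472.42 -365.15]
(48, -39.5) [ 568.25 -370.91]
t 5.0 at [ 676.25 -128.67  123.41] phi 1.25 q6 -1.46 w 19.5 shift [-193.35    2.79   87.41] n@30 8.0
turn after -0.26 half-turn alt 2.882
shift if turned first [-164.38    3.41  134.15]
```

>>> arm_command([
  [0, 0, 0, -0.06],
  [0, 0, 0, -0.1],
  [0, 0, 0, -0.1],
  [-8, 0, 7, 0],
  [-17, 0, 14, 0],
  [-24, 0, 20, 0],
  [-24, 0, 20, 0],
  [-24, 1, 20, 0],
  [-24, 1, 20, 0],
  [-20, 1, 15, 0],
  [-14, 0, 11, 0],
  [-9, 0, 7, 0],
  [0, 0, 0, 0],
  [0, 0, 0, 0],
])

```text
t: 6.12
ee_pos: [530.1, -284.0, 116.3]
orientation: [-1.238, -1.162, 1.162]
ft_force: [0.9, 0.5, -3.0]
width: 19.2
```

```bash
python3 -c "
from look import *
cv2.imwrite('pics/pl.png',get_image('wrist'))
g=(532.3,-284.6); go(*g,24,1.51)"
```

```text
t 6.2 at [ 530.72 -283.57  116.42] phi 1.509 q6 -2.02 w 19.5 shift [-0.96 92.42 -1.64] n@30 4.0
turn after -0.001 half-turn alt 3.14
shift if turned first [-0.93 92.42 -1.63]
```

View pics/pl.png

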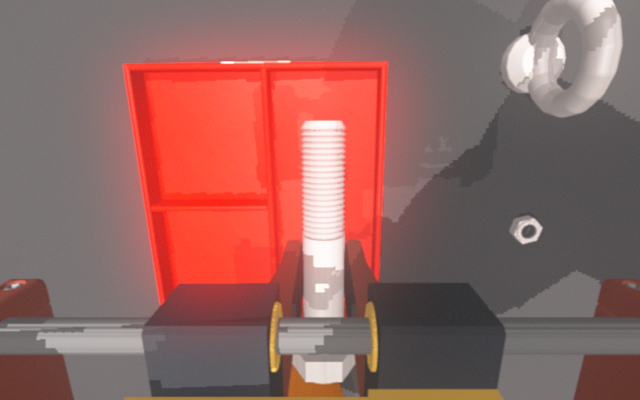

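The bolt is parallel with the trough and over it, with the trough's walls at columns 270 and 380. I'm lowering it.

>>> arm_command([
  [-0.5, 14, -1, 0],
  [0, 26, 0, 0],
  [0, 26, 0, 0],
  [0, 15, 0, 0],
  [0, 8, 0, 0],
  [0, 4, 0, 0],
  [0, 0, 0, 0],
  [0, 0, 0, 0],
])

```text
t: 6.83
ee_pos: [532.4, -284.0, 23.8]
orientation: [-1.238, -1.165, 1.165]
ft_force: [0.2, 0.6, -3.8]
width: 19.2
```

>>> arm_command([
  [0, 0, 0, 0],
  [0, 0, 0, 0],
  [0, 0, 0, 0],
  [0, 0, 0, 0],
  [0, -6, 0, 0],
  [0, -12, 0, 0],
  [0, -22, 0, 0],
  [0, -30, 0, 0],
  [0, -30, 0, 0],
  [0, -12, 0, 0],
  [0, 0, 0, 0],
], gripper=36)

```text
t: 7.75
ee_pos: [533.6, -285.5, 139.8]
orientation: [-1.244, -1.167, 1.164]
ft_force: [0.5, 0.4, 0.2]
width: 31.4
```

```bash
python3 -c "
from look import *
p=look('long_bolt',525.4,-284.2,3.08,'lb2.png',3)
go(433,-135,160,-1.35)"
```

```text
0.56 [323. 196.] [ 528.97 -285.67] 4131
long_bolt [ 524.72 -283.54    3.07] 0.09376383045774594
t 7.8 at [ 531.48 -284.33  135.86] phi 1.51 q6 -2.02 w 31.5 shift [143.05 -24.26 107.36] n@30 7.0
turn after 2.86 half-turn alt -0.282
shift if turned first [-167.27  -24.14  -63.38]
```

>>> arm_command([
  [10, -12, 8, 0],
  [20, -12, 15, 0],
  [26, 0, 19, 0],
  [26, 0, 19, 0],
  [26, 0, 20, 0],
  [20, 0, 15, 0],
  [15, 0, 11, 0],
  [0, 0, 0, -0.08],
  [0, 0, 0, -0.08],
  [0, 0, 0, 0],
], gripper=60)

```text
t: 8.68
ee_pos: [432.2, -134.4, 158.2]
orientation: [-1.156, -1.283, 1.285]
ft_force: [-0.3, 0.1, -0.1]
width: 52.9
```

```bash
python3 -c "
from look import *
p=look('eye_nut',434,-135,.15,'eye.png',0,(-.1,.15))
go(p[0],p[1],65,p[2]+np.pi/2)"
```

```text
0.61 [325. 202.] [ 436.23 -132.87] 2466
eye_nut [ 435.55 -133.06    0.09] 0.09965633277416353
eye_nut [ 435.67 -133.      0.08] 0.09956679569202365
t 8.8 at [ 432.73 -134.88  158.53] phi 1.667 q6 -2.0 w 52.6 shift [ 1.5  93.53 -3.31] n@30 4.0
turn after 0.015 half-turn alt -3.126
shift if turned first [ 1.64 93.53 -3.08]
```

View pics/eye.png

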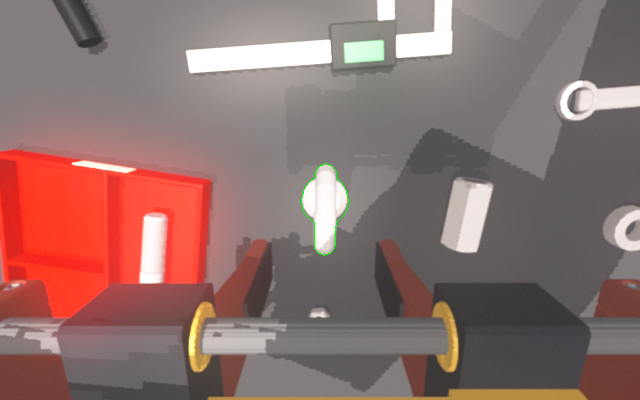

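The eye nut is edge-on at (325,205), between the fingers and aligned with them. I'm going down.

>>> arm_command([
  [1.5, 12, -3, 0.013],
  [0, 25, 0, 0],
  [0, 25, 0, 0],
  [0, 17, 0, 0],
  [0, 9, 0, 0],
  [0, 5, 0, 0],
  [0, 0, 0, 0],
  [0, 0, 0, 0],
])

```text
t: 9.45
ee_pos: [436.5, -133.5, 66.9]
orientation: [-1.168, -1.272, 1.272]
ft_force: [0.6, -0.1, -0.1]
width: 53.0
```

>>> arm_command([
  [0, 0, 0, 0],
  [0, 0, 0, 0],
  [0, 0, 0, 0],
  [0, 0, 0, 0],
  [0, 0, 0, 0],
  [0, 0, 0, 0],
  [0, 0, 0, 0],
  [0, 0, 0, 0],
  [0, -6, 0, 0],
  [0, -12, 0, 0],
  [0, -18, 0, 0],
  [0, -18, 0, 0],
  [0, -10, 0, 0],
  [0, -4, 0, 0],
  [0, 0, 0, 0],
], gripper=0)

```text
t: 10.7
ee_pos: [436.6, -133.5, 135.4]
orientation: [-1.169, -1.273, 1.272]
ft_force: [0.6, 0.0, -3.2]
width: 15.4
```

```bash
python3 go.py 472.4 -365.2 133 1.51
```

```text
t 10.7 at [ 436.62 -133.5   135.37] phi 1.657 q6 -1.98 w 15.4 shift [-233.92    2.55  -15.7 ] n@30 8.0
turn after 0.147 half-turn alt -2.995
shift if turned first [-229.1     2.37  -49.79]
```

>>> arm_command([
  [0, 0, 0, 0.07],
  [0, 0, 0, 0.077],
  [-10, 0, -2, 0],
  [-20, 0, -4, 0],
  [-29, 0, -6, 0],
  [-29, 0, -6, 0],
  [-29, 0, -6, 0],
  [-29, 0, -6, 0],
  [-29, 0, -6, 0],
  [-25, 0, -6, 0],
  [-18, 0, -4, 0],
  [-11, 0, -4, 0],
  [0, 0, 0, 0],
  [0, 0, 0, 0],
])

```text
t: 11.87
ee_pos: [471.6, -364.7, 133.7]
orientation: [-1.235, -1.164, 1.164]
ft_force: [-0.1, 0.6, -4.3]
width: 15.5
```

```bash
python3 go.py 472.4 -365.2 71 1.51
```

```text
t 11.9 at [ 471.59 -364.73  133.73] phi 1.51 q6 -2.19 w 15.5 shift [-0.5  62.72 -0.93] n@30 3.0
turn after 0.0 half-turn alt -3.141
shift if turned first [-0.42 62.73 -0.84]
```

>>> arm_command([
  [-0.5, 10, -1, 0],
  [0, 20, 0, 0],
  [0, 18, 0, 0],
  [0, 9, 0, 0],
  [0, 4, 0, 0],
  [0, 2, 0, 0],
  [0, 0.5, 0, 0],
  [0, 0, 0, 0],
])

```text
t: 12.53
ee_pos: [473.7, -365.6, 71.8]
orientation: [-1.238, -1.165, 1.165]
ft_force: [0.3, 0.3, -3.1]
width: 15.5
```

>>> arm_command([
  [0, 0, 0, 0],
  [0, 0.5, 0, 0],
  [0, 0, 0, 0],
])

```text
t: 12.78
ee_pos: [473.5, -365.7, 71.2]
orientation: [-1.238, -1.165, 1.164]
ft_force: [1.2, 0.3, -3.0]
width: 15.4
```

>>> arm_command([
  [0, 0.5, 0, 0],
  [0, 0.5, 0, 0],
  [0, 0, 0, 0],
])

```text
t: 13.03
ee_pos: [473.4, -365.6, 69.9]
orientation: [-1.238, -1.164, 1.164]
ft_force: [-1.2, 0.5, -1.5]
width: 15.0
```

>>> arm_command([
  [0, 0, 0, 0],
  [0, 0, 0, 0],
  [0, 0, 0, 0],
  [0, 0, 0, 0],
  [0, -6, 0, 0],
  [0, -15, 0, 0],
  [0, -25, 0, 0],
  [0, -25, 0, 0],
  [0, -12, 0, 0],
  [0, 0, 0, 0],
], gripper=45)

```text
t: 13.87
ee_pos: [474.8, -366.8, 155.9]
orientation: [-1.243, -1.166, 1.165]
ft_force: [1.0, -0.5, -0.1]
width: 39.6
```

```bash
python3 -c "
from look import *
p=look('eye_nut',472.4,-365.2,-.06,None,3)
go(555,146,150,0.3)"
```

```text
0.6 [326. 197.] [ 475.24 -365.08] 2656
eye_nut [ 472.7  -364.91   -0.05] 0.0814172069961312
t 14.0 at [ 473.22 -365.46  152.68] phi 1.51 q6 -2.19 w 39.5 shift [515.49   2.52 -50.56] n@30 18.0
turn after 1.21 half-turn alt -1.932
shift if turned first [229.28   2.68 464.45]
```

>>> arm_command([
  [10, 0, -1, 0],
  [20, 0, -2, 0],
  [30, 0, -3, 0],
  [30, 0, -3, 0],
  [30, 0, -3, 0],
  [30, 0, -3, 0],
  [30, 0, -3, 0],
  [30, 0, -3, 0],
  [30, 0, -3, 0],
  [30, 0, -3, 0],
  [30, 0, -3, 0],
  [30, 0, -3, 0],
  [30, 0, -3, 0],
  [30, 0, -3, 0],
  [30, 0, -3, 0],
  [30, 0, -3, 0],
  [30, 0, -3, 0],
  [20, 0, -2, 0],
  [15, 0, 0, 0],
  [0, 0, 0, 0],
], gripper=60)

```text
t: 15.63
ee_pos: [553.3, 148.4, 151.0]
orientation: [-1.234, -1.165, 1.168]
ft_force: [0.8, -0.1, -0.4]
width: 52.6
```

```bash
python3 -c "
from look import *
M['hex_nut']=M['hex_nut']
p=look('hex_nut',555,146,.8,'hex.png',0,(-.3,0,.3))
go(p[0],p[1],19)"
```

```text
0.72 [322. 204.] [557.17 147.41] 941
hex_nut [553.39 146.7    0.86] 0.26837380462709237
hex_nut [553.23 146.69   0.85] 0.2682402058174561
hex_nut [553.42 146.78   0.86] 0.2688145155142182
t 15.7 at [553.14 145.93 151.22] phi 1.512 q6 -1.27 w 52.8 shift [  0.89 132.22  -0.4 ] n@30 5.0
```

View pics/hex.png

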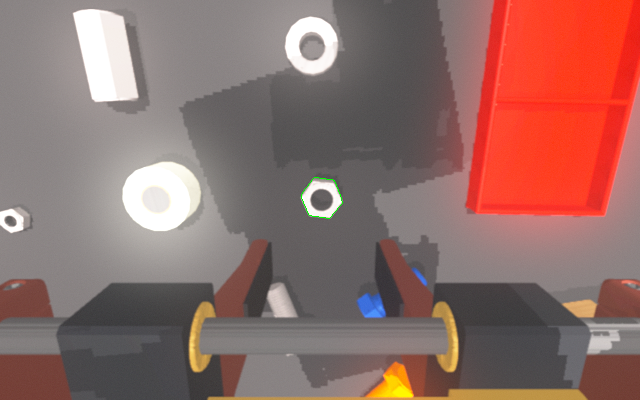

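The nut is at (322,199) with its corners to the left and right, so I turn 22° to get its flats between the pads.

>>> arm_command([
  [1, 10, -0.5, 0],
  [0, 22, 0, 0],
  [0, 22, 0, -0.1],
  [0, 22, 0, -0.1],
  [0, 22, 0, -0.1],
  [0, 18, 0, -0.09],
  [0, 10, 0, 0],
  [0, 5, 0, 0],
  [0, 1, 0, 0],
  [0, 0, 0, 0],
])

```text
t: 16.57
ee_pos: [555.2, 146.2, 20.8]
orientation: [-1.037, -1.446, 1.446]
ft_force: [0.2, -0.1, 0.5]
width: 52.3
```

>>> arm_command([
  [0, 0, 0, 0],
  [0, 0, 0, 0],
  [0, 0, 0, 0],
  [0, 0, 0, 0],
  [0, 0, 0, 0],
  [0, 0, 0, 0],
  [0, 0, 0, 0],
  [0, -6, 0, 0],
  [0, -15, 0, 0],
  [0, -28, 0, 0],
  [0, -28, 0, 0],
  [0, -20, 0, 0],
  [0, -8, 0, 0],
  [0, 0, 0, 0],
], gripper=0)

```text
t: 17.73
ee_pos: [556.1, 146.7, 127.7]
orientation: [-1.038, -1.451, 1.446]
ft_force: [0.3, -0.2, -1.0]
width: 29.7
```

```bash
python3 go.py 568.3 -370.9 125 1.51
```

```text
t 17.7 at [556.15 146.74 127.71] phi 1.9 q6 -1.66 w 29.7 shift [-493.77    2.32  155.87] n@30 18.0
turn after 0.39 half-turn alt -2.752
shift if turned first [-515.95    2.71  -43.58]
```

>>> arm_command([
  [0, 0, 0, 0.1],
  [0, 0, 0, 0.1],
  [0, 0, 0, 0.1],
  [0, 0, 0, 0.09],
  [-15, 0, -1, 0],
  [-30, 0, -2, 0],
  [-33, 0, -3, 0],
  [-33, 0, -3, 0],
  [-33, 0, -3, 0],
  [-33, 0, -3, 0],
  [-33, 0, -3, 0],
  [-33, 0, -3, 0],
  [-33, 0, -3, 0],
  [-33, 0, -3, 0],
  [-33, 0, -3, 0],
  [-33, 0, -3, 0],
  [-33, 0, -3, 0],
  [-33, 0, -3, 0],
  [-33, 0, -3, 0],
])

```text
t: 19.32
ee_pos: [566.9, -330.3, 123.5]
orientation: [-1.234, -1.163, 1.164]
ft_force: [0.5, -0.2, -0.7]
width: 30.0
```

>>> arm_command([
  [-25, 0, -2, 0],
  [-14, 0, 0, 0],
  [-3, 0, 0, 0],
  [0, 0, 0, 0],
  [0, 0, 0, 0],
])

```text
t: 19.73
ee_pos: [567.1, -369.7, 124.7]
orientation: [-1.235, -1.164, 1.164]
ft_force: [-0.3, 0.8, -1.0]
width: 29.8
```

```bash
python3 go.py 568.3 -370.9 23 1.51
```

```text
t 19.7 at [ 567.07 -369.73  124.73] phi 1.51 q6 -2.11 w 29.8 shift [ -1.23 101.73  -1.47] n@30 4.0
turn after 0.0 half-turn alt -3.141
shift if turned first [ -1.09 101.73  -1.3 ]
```

>>> arm_command([
  [-1, 14, -1.5, 0],
  [0, 26, 0, 0],
  [0, 26, 0, 0],
  [0, 18, 0, 0],
  [0, 10, 0, 0],
  [0, 6, 0, 0],
  [0, 1.5, 0, 0],
  [0, 0, 0, 0],
  [0, 0, 0, 0],
])

```text
t: 20.48
ee_pos: [569.7, -372.1, 24.7]
orientation: [-1.238, -1.165, 1.165]
ft_force: [0.6, -0.2, -1.3]
width: 29.9
```

>>> arm_command([
  [0, 0, 0, 0],
  [0, 0, 0, 0],
  [0, 0, 0, 0],
  [0, 0, 0, 0],
  [0, -8, 0, 0],
  [0, -16, 0, 0],
  [0, -28, 0, 0],
  [0, -28, 0, 0],
  [0, -28, 0, 0],
  [0, -12, 0, 0],
  [0, 0, 0, 0],
], gripper=43)

```text
t: 21.4
ee_pos: [571.0, -373.8, 149.0]
orientation: [-1.245, -1.167, 1.164]
ft_force: [0.2, -0.4, -0.2]
width: 37.6
```

```bash
python3 -c "
from look import *
p=look('hex_nut',568,-371,.46,'pl3.png',3)
go(664.5,105.6,150,1.87)"
```

```text
0.96 [332. 203.] [ 575.44 -367.16] 880
hex_nut [ 566.48 -371.26    0.46] 0.3423273135244518
t 21.5 at [ 568.92 -372.28  144.45] phi 1.51 q6 -2.11 w 37.5 shift [482.81  -5.68 -66.36] n@30 17.0
turn after -0.36 half-turn alt 2.782
shift if turned first [ 428.48   -5.55 -232.19]
```

View pics/pl3.png

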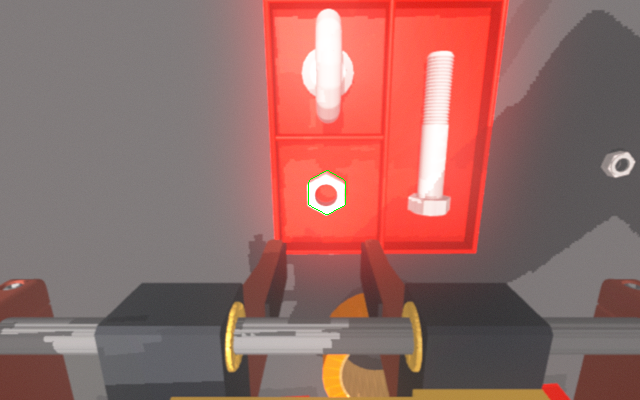

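Kit one is right: eye nut at (327,70), hex nut at (326,193) and bolt at (435,130), each in its own compartment. Next is the short bolt.

>>> arm_command([
  [15, -3, -2, 0],
  [28, -3, -4, 0],
  [32, 0, -4, 0],
  [32, 0, -4, 0],
  [32, 0, -4, 0],
  [32, 0, -4, 0],
  [32, 0, -5, 0],
  [32, 0, -5, 0],
  [32, 0, -5, 0],
  [32, 0, -5, 0],
  [32, 0, -5, 0],
  [32, 0, -5, 0],
  [32, 0, -5, 0],
  [32, 0, -5, 0],
  [28, 0, -4, 0],
  [18, 0, 0, 0],
  [10, 0, 0, -0.06],
], gripper=50)

```text
t: 22.92
ee_pos: [662.7, 109.3, 147.9]
orientation: [-1.206, -1.208, 1.212]
ft_force: [-0.4, 0.1, -0.2]
width: 44.1
```

>>> arm_command([
  [0, 0, 0, -0.1],
  [0, 0, 0, -0.1],
  [0, 0, 0, -0.1],
  [0, 0, 0, 0],
  [0, 0, 0, 0],
])

```text
t: 23.33
ee_pos: [662.9, 106.4, 148.5]
orientation: [-1.052, -1.422, 1.426]
ft_force: [-0.4, 0.3, 0.3]
width: 43.8
```

```bash
python3 -c "
from look import *
p=look('short_bolt',664.5,105.6,3.44,'sb.png')
d=np.array([np.cos(p[2]),np.sin(p[2])])
g=np.array(p[:2])+4*d
go(g[0],g[1],20,p[2]-np.pi/2)"
```

```text
0.95 [323. 210.] [671.44 108.78] 1954
0.77 [439. 217.] [648.76 204.46] 2081
short_bolt [664.4  106.43   3.46] 0.15411376393525
t 23.4 at [663.49 106.04 149.2 ] phi 1.867 q6 -1.73 w 44.0 shift [ -0.03 129.2    2.79] n@30 5.0
turn after -0.023 half-turn alt 3.118
shift if turned first [  0.09 129.2    3.01]
```

View pics/sb.png

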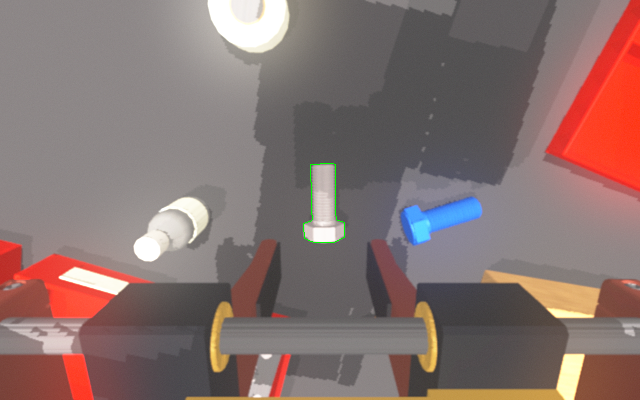

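The grey bolt sits at (323,205) between the fingers, with the blue one well to the right at (440,218). I'm going down.

>>> arm_command([
  [0, 12, -6, -0.02],
  [0, 27, 0, 0],
  [0, 30, 0, 0],
  [0, 28, 0, 0],
  [0, 18, 0, 0],
  [0, 9, 0, 0],
  [0, 5, 0, 0],
  [0, 0, 0, 0],
  [0, 0, 0, 0],
])

```text
t: 24.18
ee_pos: [670.7, 107.6, 21.8]
orientation: [-1.042, -1.441, 1.44]
ft_force: [-0.4, 0.3, -0.1]
width: 43.9
```

>>> arm_command([
  [0, 0, 0, 0],
  [0, 0, 0, 0],
  [0, 0, 0, 0],
  [0, 0, 0, 0],
  [0, 0, 0, 0],
  [0, 0, 0, 0],
  [0, 0, 0, 0],
  [0, -6, 0, 0],
  [0, -15, 0, 0],
  [0, -28, 0, 0],
  [0, -28, 0, 0],
  [0, -20, 0, 0],
  [0, -8, 0, 0],
  [0, 0, 0, 0],
], gripper=0)

```text
t: 25.35
ee_pos: [671.3, 107.7, 129.1]
orientation: [-1.044, -1.444, 1.438]
ft_force: [0.1, -0.1, -2.5]
width: 19.0
```

```bash
python3 go.py 532.7 330.9 125 1.49; python3 go.py 438.9 338.5 125
```

```text
t 25.4 at [671.3  107.69 129.08] phi 1.89 q6 -1.75 w 19.0 shift [255.43   3.62  61.56] n@30 9.0
turn after 0.4 half-turn alt -2.742
shift if turned first [211.29   4.08 156.17]
t 25.4 at [671.3  107.69 129.08] phi 1.89 q6 -1.75 w 19.0 shift [292.09   3.23 148.24] n@30 11.0
```

>>> arm_command([
  [0, 0, 0, 0.1],
  [0, 0, 0, 0.1],
  [0, 0, 0, 0.1],
  [0, 0, 0, 0.1],
  [11, 0, 8, 0],
  [20, 0, 15, 0],
  [24, 0, 18, 0],
  [24, 0, 18, 0],
  [24, 0, 18, 0],
  [24, 0, 18, 0],
  [24, 1, 18, 0],
  [24, 1, 18, 0],
  [18, 1, 13, 0],
  [12, 0, 8, 0],
  [6, 0, 4, 0],
  [0, 0, 0, 0],
  [0, 0, 0, 0],
])

```text
t: 26.77
ee_pos: [531.5, 330.1, 122.9]
orientation: [-1.246, -1.15, 1.151]
ft_force: [-0.0, -0.8, -3.0]
width: 19.4
```

```bash
python3 -c "
from look import *
cv2.imwrite('pics/sbp.png',get_image('wrist'))
go(532.7,330.9,24.5,1.49)"
```

```text
t 26.8 at [531.9  329.67 123.  ] phi 1.49 q6 -0.95 w 19.3 shift [ 1.33 98.5  -0.7 ] n@30 4.0
turn after 0.0 half-turn alt -3.142
shift if turned first [ 1.29 98.5  -0.69]
```

View pics/sbp.png

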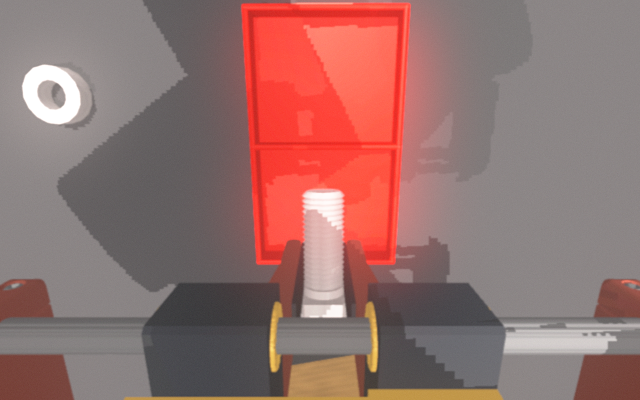

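>>> arm_command([
  [1, 14, -0.5, 0],
  [0, 26, 0, 0],
  [0, 26, 0, 0],
  [0, 16, 0, 0],
  [0, 9, 0, 0],
  [0, 6, 0, 0],
  [0, 1.5, 0, 0],
  [0, 0, 0, 0],
  [0, 0, 0, 0],
])

```text
t: 27.57
ee_pos: [532.9, 331.3, 25.1]
orientation: [-1.247, -1.15, 1.148]
ft_force: [0.5, -0.1, -2.1]
width: 19.2
```

>>> arm_command([
  [0, 0, 0, 0],
  [0, 0, 0, 0],
  [0, 0, 0, 0],
  [0, 0, 0, 0],
  [0, -8, 0, 0],
  [0, -16, 0, 0],
  [0, -28, 0, 0],
  [0, -28, 0, 0],
  [0, -28, 0, 0],
  [0, -10, 0, 0],
  [0, 0, 0, 0],
], gripper=38)

```text
t: 28.48
ee_pos: [533.7, 332.4, 146.1]
orientation: [-1.248, -1.155, 1.145]
ft_force: [-0.6, -0.7, 0.2]
width: 33.3
```

```bash
python3 -c "
from look import *
p=look('short_bolt',527.7,331.3,3.06,None,3)
go(433.3,-10.2,145,1.55)"
```

```text
0.56 [324. 200.] [534.07 333.05] 2061
short_bolt [526.62 331.87   3.06] 0.1503597087402191
t 28.6 at [531.82 331.26 142.41] phi 1.49 q6 -0.95 w 33.1 shift [-348.3    -2.61   70.66] n@30 12.0
turn after -0.06 half-turn alt 3.082
shift if turned first [-343.44   -2.59   91.39]
```

>>> arm_command([
  [-12, 0, 2, 0],
  [-24, 0, 4, 0],
  [-32, 0, 6, 0],
  [-32, 0, 6, 0],
  [-32, 0, 7, 0],
  [-32, 0, 7, 0],
  [-32, 0, 7, 0],
  [-32, -1, 7, 0],
  [-32, -1, 7, 0],
  [-32, 0, 7, 0],
  [-24, 0, 5, 0],
  [-18, 0, 4, 0],
  [-14, 0, 2, 0],
  [0, 0, 0, -0.07],
  [0, 0, 0, 0],
  [0, 0, 0, 0],
], gripper=65)

```text
t: 29.92
ee_pos: [432.0, -10.1, 143.6]
orientation: [-1.214, -1.198, 1.201]
ft_force: [-0.5, -0.1, 0.0]
width: 57.3
```

```bash
python3 -c "
from look import *
p=look('coupling_nut',433.3,-10.2,0,'cn.png')
go(p[0],p[1],19.5,p[2]+np.pi/2)"
```

```text
0.61 [327. 205.] [434.77  -7.16] 3223
coupling_nut [434.15  -8.04  -0.  ] 0.059718815270729975
t 30.0 at [432.58  -9.64 144.01] phi 1.559 q6 -1.61 w 56.8 shift [  1.61 124.51  -1.74] n@30 5.0
turn after -0.01 half-turn alt 3.131
shift if turned first [  1.6  124.51  -1.56]
```

View pics/cn.png

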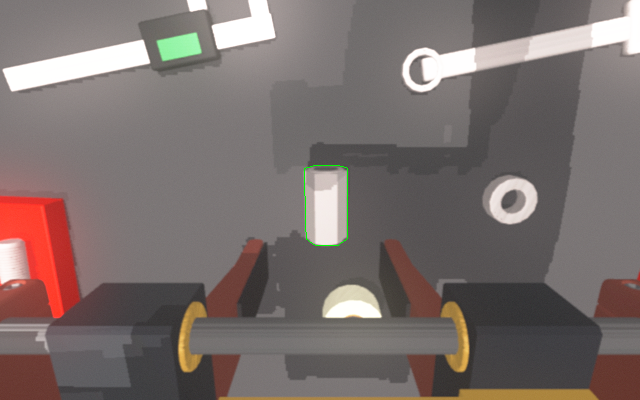

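The coupling nut at (326,205) is centred between the fingers, and the label roll and collar are well clear.

>>> arm_command([
  [1.5, 12, -1.5, -0.01],
  [0, 27, 0, 0],
  [0, 30, 0, 0],
  [0, 26, 0, 0],
  [0, 16, 0, 0],
  [0, 9, 0, 0],
  [0, 4.5, 0, 0],
  [0, 0, 0, 0],
  [0, 0, 0, 0],
])

```text
t: 30.77
ee_pos: [435.1, -8.1, 20.6]
orientation: [-1.21, -1.209, 1.208]
ft_force: [-0.9, 0.7, -1.1]
width: 57.0
```

>>> arm_command([
  [0, 0, 0, 0],
  [0, 0, 0, 0],
  [0, 0, 0, 0],
  [0, 0, 0, 0],
  [0, 0, 0, 0],
  [0, 0, 0, 0],
  [0, 0, 0, 0],
  [0, -6, 0, 0],
  [0, -15, 0, 0],
  [0, -28, 0, 0],
  [0, -28, 0, 0],
  [0, -20, 0, 0],
  [0, -8, 0, 0],
  [0, 0, 0, 0],
], gripper=0)

```text
t: 31.93
ee_pos: [435.8, -8.3, 126.9]
orientation: [-1.213, -1.211, 1.207]
ft_force: [0.5, 1.0, -2.3]
width: 33.0
```

```bash
python3 go.py 438.9 338.5 125 1.49
```

```text
t 31.9 at [435.78  -8.35 126.87] phi 1.57 q6 -1.62 w 33.0 shift [346.85   1.81  -2.82] n@30 12.0
turn after 0.08 half-turn alt -3.062
shift if turned first [345.97   1.87  24.89]
```

>>> arm_command([
  [0, 0, 0, 0.08],
  [12, 0, 1, 0],
  [24, 0, 2, 0],
  [32, 0, 2, 0],
  [32, 0, 2, 0],
  [32, 0, 2, 0],
  [32, 0, 2, 0],
  [32, 0, 2, 0],
  [32, 0, 2, 0],
  [32, 0, 2, 0],
  [32, 0, 2, 0],
  [24, 1, 3, 0],
  [18, 1, 2, 0],
  [12, 0, 1, 0],
  [0, 0, 0, 0],
  [0, 0, 0, 0],
])

```text
t: 33.27
ee_pos: [437.1, 338.0, 122.0]
orientation: [-1.246, -1.148, 1.152]
ft_force: [0.5, -0.5, -2.2]
width: 33.2
```

```bash
python3 -c "
from look import *
cv2.imwrite('pics/cnp.png',get_image('wrist'))
go(438.9,338.5,24,1.49)"
```

```text
t 33.3 at [437.12 337.46 122.24] phi 1.49 q6 -0.85 w 32.9 shift [ 1.34 98.23 -1.85] n@30 4.0
turn after 0.0 half-turn alt -3.142
shift if turned first [ 1.18 98.24 -1.69]
```

View pics/cnp.png

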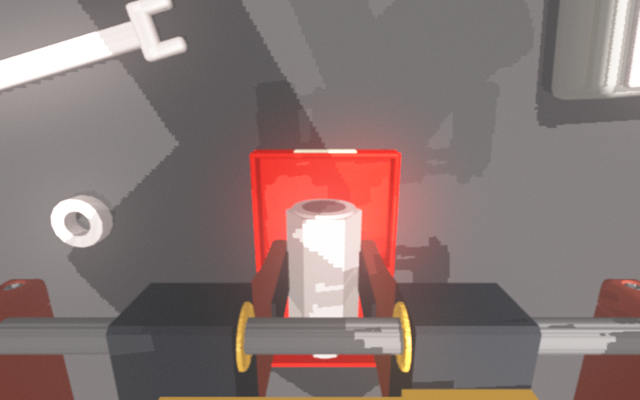

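The coupling nut hangs level over the empty compartment, whose walls are at columns 255 and 397. I'm lowering it.

>>> arm_command([
  [1, 14, -2, 0],
  [0, 26, 0, 0],
  [0, 26, 0, 0],
  [0, 16, 0, 0],
  [0, 9, 0, 0],
  [0, 5, 0, 0],
  [0, 2, 0, 0],
  [0, 0, 0, 0],
  [0, 0, 0, 0],
])

```text
t: 34.07
ee_pos: [440.4, 339.6, 26.0]
orientation: [-1.247, -1.151, 1.148]
ft_force: [-0.4, -0.2, -1.4]
width: 33.1
```

>>> arm_command([
  [0, 0, 0, 0],
  [0, 0, 0, 0],
  [0, 0, 0, 0],
  [0, 0, 0, 0],
  [0, -8, 0, 0],
  [0, -16, 0, 0],
  [0, -28, 0, 0],
  [0, -28, 0, 0],
  [0, -28, 0, 0],
  [0, -20, 0, 0],
  [-15, -10, 0, 0],
  [0, 0, 0, 0],
  [0, 0, 0, 0],
], gripper=52)

```text
t: 35.15
ee_pos: [438.7, 324.4, 164.0]
orientation: [-1.247, -1.15, 1.148]
ft_force: [0.5, 0.4, -0.7]
width: 45.7
```

```bash
python3 -c "
from look import *
p=look('coupling_nut',438.9,338.5,-.08,None,3)
cv2.imwrite('pics/fin_w.png',get_image('wrist'));cv2.imwrite('pics/fin_s.png',get_image('side'))
a=cv2.imread('pics/fin_s.png')[130:400,180:480];b=cv2.imread('pics/fin_w.png')
cv2.imwrite('pics/fin.png',np.hstack([cv2.resize(a,(400,360)),cv2.resize(b[:,150:594],(400,360))]))
print(get_obs())"
```

```text
0.75 [341. 198.] [443.08 339.66] 2827
coupling_nut [439.16 340.1   -0.09] 0.07934837444841081
{'t': 35.35, 'qpos': array([ 0.62,  0.41,  1.86,  0.  ,  0.87, -0.87]), 'qvel': array([ 0.,  0., -0., -0.,  0., -0.]), 'joint_torque': array([ -0.1 , -49.21, -22.25,   0.03,   0.07,   0.  ]), 'ee_pos': array([438.16, 324.53, 162.18]), 'orientation': array([-1.25, -1.15,  1.15]), 'ft_force': array([ 0.23,  0.64, -0.05]), 'moment': array([ 0.06, -0.1 , -0.02]), 'width': 46.089348264769946}
```

View pics/fin.png

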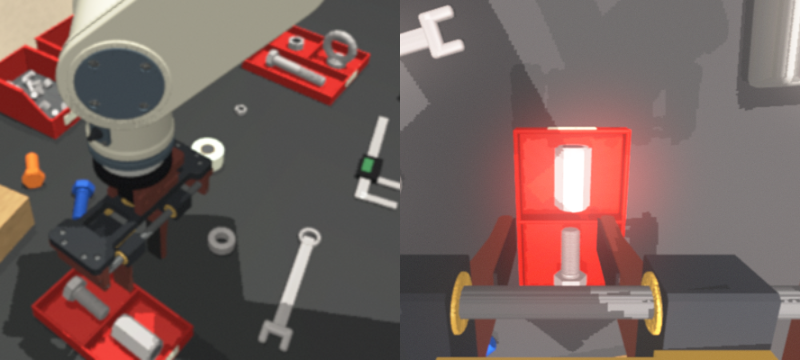

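All five parts lie in their compartments, both kits show complete, and the gripper is clear of everything. I'm handing in.

```bash
python3 -c "
from workcell import *
print(close_job())"
```

```text
the job is handed in; nothing more can be done
None
```

Both kits are made up and the job is handed in at about 35 s on the robot's clock; no verdict is reported.

- **Order:** I placed the parts in the order asked: long bolt, eye nut, hex nut, short bolt (the grey one), coupling nut.
- **Three-compartment tray:** the long bolt lies in the trough, the eye nut stands in the near square compartment, and the hex nut is in the far one.
- **Two-compartment tray:** the short bolt lies in the far compartment and the coupling nut in the near one.
- **Last checks:** each part measured within about 2 mm of its compartment centre after release. The final side and wrist pictures showed everything in place and the gripper about 160 mm up, touching nothing. The small nut, collar, label roll and the blue and orange bolts were not touched and appear where they were, though I did not re-measure them.
- **One mismatch:** the gripper read 33 mm on the coupling nut where 35 mm across the corners was expected. The nut was held level and lay down properly.

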